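# Change the solder reel on the stand and weigh the used one

## Robot

A 7-joint arm with a two-finger parallel gripper is mounted at the origin on the work surface. World frame = base frame: x ahead of the robot, y to its left, z up, the work surface at z = 0. Lengths are in m, angles in rad, forces in N, time in s.
With the tool pointing down it reaches from about 0.425 to 0.875 m from the base axis. Payload 4.7 kg.
Tool frame: the origin (TCP) lies midway between the tips of the shut fingers; the grasp point (between the pads) lies 19 mm behind it; z points along the fingers, y is the line along which they close (so a half turn about z gives the same grasp; the last joint's range is limited). The gripper opens to 87 mm and grips with 3 to 60 N. Pads are 19 mm wide; open, the fingers measure 117 mm over their backs; the gripper's body (75 mm by 190 mm) begins 51 mm behind the grasp point.
Start: joints at [-1.145, 0.321, -0.07, 1.45, 0.023, 1.371, -0.057], TCP at [0.26, 0.596, 0.223] pointing down, gripper open.
Joint ranges: [-2.86, 2.86], [-0.3, 2.09], [-1.38, 1.24], [0.06, 2.45], [-1.56, 4.7], [0.09, 2.05], [-2.69, 2.69]. Speed limits (rad/s): [2.57, 2.57, 3.14, 3.14, 3.14, 3.14, 3.14].

## Interface

Orientations are given as a rotation vector (axis times angle).
In Python, from bench import ctrl, get_image, calibration gives the robot as it stands.
- The arm moves only by the tool apply_moves, never from a script. Its arguments are lists of equal length, an entry for each row: "dp": the shift along the tool's x, y, z in m, a list of three; "twist": the turn, a rotation vector about the tool's x, y, z in rad, a list of three; "fingers": the closure, from 0 (fully open) to 1 (shut). In form: {"dp": [[dx, dy, dz], ...], "twist": [[ax, ay, az], ...], "fingers": [fingers, ...]}. A call has 1 to 10 rows; each row shifts and turns the commanded pose from where the row before left it, along the tool's axes as they then stand; what a row does not reach is not made up. A row lasts 1/10 s, in which the tool goes at most 50 mm and 8.59 degrees, less where a joint would pass 70% of its speed; a pose out of reach is approached as far as the arm can. A call is refused whole if a number of a shift passes 0.05 or a number of a turn 0.15, either way. A call with a gripper value outside its range is refused whole. The fingers move at their own pace and stop on an object; "newtons" is the grip in N (left out, the last holds). Time passes only in rows, so rows that do not move let the fingers close. It gives the time, the measured TCP pose, the force, the opening and the grip force at its end, in the units of the state.
- ctrl.get_state(): the state, without advancing time (a new reading comes with each control period).
- get_image(name): name is "scene" or "side" or "wrist"; returns the picture (384x512x3 uint8, red, green, blue); there is no depth.
- calibration(name): a dict with "fx", "fy", "cx", "cy" (pixels), "k1" (the pictures are not rectified: a ray, as slopes to the right and down, at radius r is drawn at 1 + k1 r^2 times it, then the intrinsics apply), "eye" and "attitude" of the camera in the world; the wrist camera has in their place "hand_eye" (4x4, takes a point from camera to tool coordinates, whose origin is the TCP and whose axes are the flange's). Camera axes: x right, y up, looking along -z (the intrinsics and any distortion apply to the point x, -y, -z); pixel columns grow to the right and rows downward; lengths in m; the calibration is good to about 2 mm. A picture is of the moment at which its call begins: read the wrist's pose just before it. calibration takes no time and is no camera call.
- ctrl.close_job(): hands the job in; it is judged then, once.
The state is a dict: "time": time; "joint_positions": joint angles; "qd": joint speeds; "joint_torque": joint torques, N m; "position": TCP position; "tool_rot": TCP orientation; "ft_force": force on the tool from outside, world axes, zero at the start; "torque": the same for the moment, N m; "grip_width": opening from 0.0 (shut) to 1.0 (fully open); "grip_force": force on a finger pad.
Only numpy, scipy, OpenCV 4.12 (cv2) and the standard library are available. Lean on these libraries where they do the work, as an engineer would, in place of code of your own. Each camera call takes 0.05 s, during which the arm holds its last target. There are 200 camera calls.

## Task

Change over the solder: first lift the part-used blue reel off the stand's spindle and set it gently and upright in the middle of the balance pan, letting go so that it is weighed, and leave it there. Then load the full blue reel of silver solder onto the empty spindle, lowering it fully down onto the stand rather than letting it drop. Leave the white reel of copper foil standing where it is.

Things in the scene. Friction and masses are not known exactly. Their poses are not given: they have to be found in the camera images.
- part_reel: Part-used solder reel: blue plastic, thin silver winding (40 mm across), 160 to 260 g. It starts seated on the stand, spindle through its bore. 76 mm tall: flanges 64 mm across at heights 0-5 and 43-48 mm; above them a collar 36 mm across (48-76 mm) to grip from above; 20 mm bore right through. Origin: on the bore's axis at the underside; z up along the bore.
- full_reel: Full solder reel: blue plastic, thick silver winding (58 mm across), 280 to 460 g, standing upright on the bench. 76 mm tall: flanges 64 mm across at heights 0-5 and 43-48 mm; above them a collar 36 mm across (48-76 mm) to grip from above; 20 mm bore right through. Origin: on the bore's axis at the underside; z up along the bore.
- foil_reel: White reel with copper-coloured foil, same shape and size as the solder reels, standing upright on the bench; not to be used. It and the full reel may change places between starts; their axes are at least 100 mm apart. Origin: on its axis at the underside; z up.
- seat (a point): Reel stand (fixed yellow disc, 130 mm across, 18 mm high, upright steel spindle in the middle): point on the spindle axis at the disc's top face, where a loaded reel's underside rests. Spindle 14 mm thick, 88 mm tall above this point, top 12 mm tapering to 6 mm; a seated reel leaves 12 mm showing. Stand and balance may change places between starts.
- spindle_tip (a point): Top end of the stand's spindle, 88 mm above the seat.
- pan_top (a point): Spring balance (fixed blue housing 150 x 150 mm, 56 mm high, white scale window): centre of the upper face of its round aluminium pan's floor. Pan 150 mm across, flat floor 144 mm wide, rim 6 mm above the floor. The floor is 88 mm above the bench when empty. z up.
- pan (a joint): How far the balance pan is pressed down, m: 0 empty, 0.022 at its bottom stop. Spring of about 600 N/m after the first 0.8 N; the part-used reel alone presses it down 1 to 4 mm. It must not be pushed or knocked further than 0.020.
Not all that is in view belongs to the job. Leave any green, pink or turquoise look-alike of the part_reel alone.

How it is judged:
On the way:
1. the part-used reel stands released and upright in the middle of the balance pan (horizontal distance between part_reel and pan_top below 0.02 m and z of part_reel in the frame of pan_top between -0.004 and 0.004 m and angle between part_reel's own z axis and vertical below 0.1 rad and value of joint pan above 0.0005 m and contact force between the fingers and part_reel below 0.2 N and linear speed of part_reel below 0.03 m/s), for 0.3 s.
At the end, for the whole second after the job is handed in: Both reels upright within 0.1 rad, released and at rest: the full one on the spindle, underside within 4 mm of the seat's height, axis within 6 mm of the spindle's; the part-used one on the pan's floor, axis within 20 mm of the pan's centre, pressing it down (all of step 1 and horizontal distance between full_reel and seat below 0.006 m and z of full_reel in the frame of seat between -0.004 and 0.004 m and angle between full_reel's own z axis and vertical below 0.1 rad and contact force between the fingers and full_reel below 0.2 N and linear speed of full_reel below 0.03 m/s); the robot touches nothing.
It fails at once if the balance pan is slammed or pressed down more than 20 mm (value of joint pan above 0.02 m).
It fails at once if a solder reel is let fall (moving faster than 0.7 m/s with no finger on it, a fall of about 25 mm) ((contact force between the fingers and part_reel below 0.05 N and linear speed of part_reel above 0.7 m/s) or (contact force between the fingers and full_reel below 0.05 N and linear speed of full_reel above 0.7 m/s)).
It fails at once if the white foil reel is moved more than 30 mm (distance of foil_reel from where it was at the start of the episode above 0.03 m).
It also fails if it takes over 69 s, if anything falls off the work surface, if the arm or the gripper's body presses on something with over 40 N, if the wrist force passes 120 N, or if a joint passes its speed limit or range.

## Working session

There is one attempt and no reset: what is moved stays moved. The work goes in short steps, Python scripts to look and compute and a tool call to move; the robot and the scene stay as the last step left them, time stands still between calls to the robot, and variables do not carry over. Pictures are saved under pics/ and viewed, at most 10 in all, crops included, and the job is handed in when it is done.

Besides the shell and the picture viewer there is one more tool, called after ">>>" in YAML: its name, and indented under it one key for each argument. apply_moves: Moves the arm, as the interface text tells. Its arguments: {"type":"object","properties":{"dp":{"type":"array"},"twist":{"type":"array"},"fingers":{"type":"array"},"newtons":{"type":"number"}},"required":["dp","twist","fingers"]}

```bash
mkdir -p pics; cat > h.py <<'E'
import numpy as np, cv2
from bench import ctrl, get_image, calibration
from scipy.spatial.transform import Rotation as R
def save(n,f):
    im=get_image(n); cv2.imwrite(f,im[...,::-1]); return im
def cam(n):
    c=calibration(n)
    if 'eye' in c: 
        a=np.array(c['attitude'],float)
        Rm=a if a.shape==(3,3) else (R.from_rotvec(a).as_matrix() if a.size==3 else R.from_quat(a).as_matrix())
        return c,Rm,np.array(c['eye'])
    s=ctrl.get_state(); H=np.array(c['hand_eye']); T=np.eye(4); T[:3,:3]=R.from_rotvec(s['tool_rot']).as_matrix(); T[:3,3]=s['position']
    M=T@H; return c,M[:3,:3],M[:3,3]
def ray(C,u,v):
    c,Rm,e=C
    K=np.array([[c['fx'],0,c['cx']],[0,c['fy'],c['cy']],[0,0,1.]])
    p=cv2.undistortPoints(np.array([[[u,v]]],float),K,np.array([c['k1'],0,0,0.]))[0,0]
    return e,Rm@np.array([p[0],-p[1],-1])
def onz(C,u,v,z):
    e,d=ray(C,u,v); return e+d*(z-e[2])/d[2]
def proj(C,P):
    c,Rm,e=C; q=Rm.T@(np.array(P)-e); x,y=q[0]/-q[2],-q[1]/-q[2]; k=1+c['k1']*(x*x+y*y)
    return c['fx']*x*k+c['cx'],c['fy']*y*k+c['cy']
E
python3 - <<'E'
from h import *
s=ctrl.get_state(); print(s)
for n in('scene','side','wrist'): print(n,calibration(n))
a=save('scene','pics/s0.png'); b=save('side','pics/d0.png'); c=save('wrist','pics/w0.png')
E
```

```text
{'time': 0.0, 'joint_positions': array([-1.14491049,  0.32183124, -0.07009069,  1.45167251,  0.02261773,
        1.37078918, -0.05689761]), 'qd': array([ 0.00073781, -0.00079231,  0.00134183,  0.00036328, -0.00116693,
        0.00112166, -0.00108609]), 'joint_torque': array([-7.27482784e-04, -4.91286421e+01, -4.04052073e-01, -3.12535679e+01,
       -6.38427003e-02,  4.36849322e-02,  1.75573859e-04]), 'position': array([0.25998802, 0.5951391 , 0.22145747]), 'tool_rot': array([-6.42149113e-01, -3.07497707e+00,  2.97255472e-03]), 'ft_force': array([-0.60453503,  0.76593022,  0.64342706]), 'torque': array([-0.03560078, -0.00356817,  0.05387381]), 'grip_force': 0.0, 'grip_width': 1.0013147937325346}
scene {'fx': 462.7271720263942, 'fy': 462.7271720263942, 'cx': 259.83957562428503, 'cy': 205.25009301969675, 'k1': -0.11735288589703352, 'eye': array([ 1.49196799, -0.3682193 ,  0.86984201]), 'attitude': array([0.84553894, 0.54731531, 1.0795793 ])}
side {'fx': 390.88568197513916, 'fy': 390.88568197513916, 'cx': 257.48646698397766, 'cy': 188.54833191625627, 'k1': -0.1269229651611247, 'eye': array([ 0.44335717, -0.71601577,  0.61324823]), 'attitude': array([ 0.99094743, -0.02664029, -0.07865621])}
wrist {'fx': 298.2860096834206, 'fy': 298.2860096834206, 'cx': 259.1147978403127, 'cy': 190.56161717432153, 'k1': -0.004397718712142015, 'hand_eye': array([[-2.19693953e-04,  9.60549606e-01,  2.78108622e-01,
         7.56058301e-02],
       [ 9.99999969e-01,  1.78575610e-04,  1.73181309e-04,
         1.51380801e-04],
       [ 1.16685821e-04,  2.78108651e-01, -9.60549616e-01,
        -1.63188676e-01],
       [ 0.00000000e+00,  0.00000000e+00,  0.00000000e+00,
         1.00000000e+00]])}
```

View pics/s0.png

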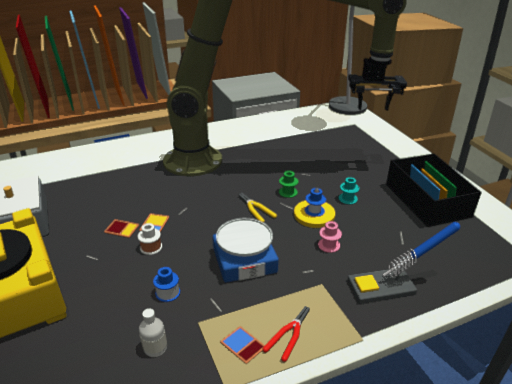

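View pics/d0.png

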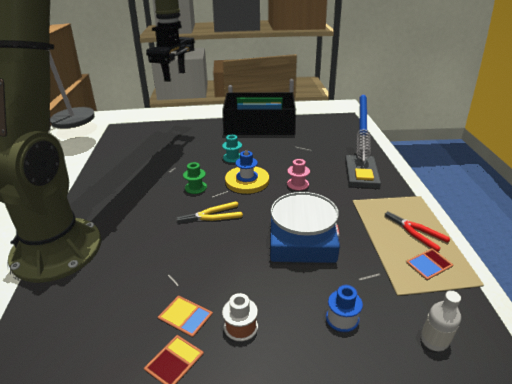

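The scene view shows the stand and part reel at about (315,205), the balance at (245,240), the full blue reel at (166,284) and the white reel at (150,238). In the side view they are at (247,175), (304,215), (345,308) and (239,318). I'll enlarge these areas next.

```bash
python3 - <<'E'
import cv2,numpy as np
s=cv2.imread('pics/s0.png');d=cv2.imread('pics/d0.png')
def c(im,x,y,w,h,k): return cv2.resize(im[y:y+h,x:x+w],(w*k,h*k),interpolation=cv2.INTER_CUBIC)
# tiles 400x300, each 80x60 at x5
t=[c(s,275,175,80,60,5),c(d,207,140,80,60,5),c(s,126,255,80,60,5),c(d,305,275,80,60,5)]
cv2.imwrite('pics/m1.png',np.vstack([np.hstack(t[:2]),np.hstack(t[2:])]))
E
```

```text
(no output)
```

View pics/m1.png

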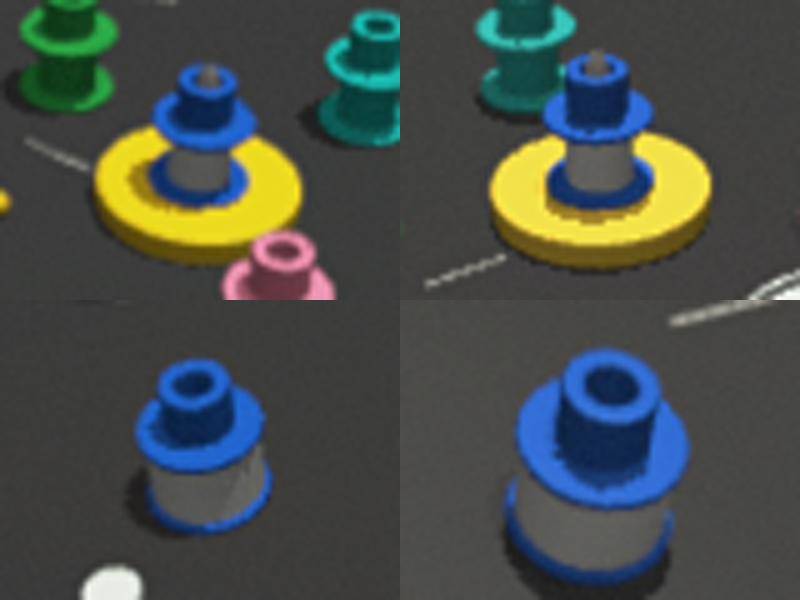

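```bash
python3 - <<'E'
from h import *
S=cam('scene');D=cam('side')
for n,a,b,z in [('part',(316.6,191.4),(246.4,154),.094),('tip',(316.6,188.4),(246.4,150.8),.106),('full',(165.2,271.8),(347,292.2),.076),('pan',(244.5,238),(304,215.5),.094),('white',(150,229),(239.5,300),.076)]:
    print(n,onz(S,*a,z).round(4),onz(D,*b,z).round(4))
s=ctrl.get_state(); print(R.from_rotvec(s['tool_rot']).as_matrix().round(3))
E
```

```text
part [0.4865 0.2554 0.094 ] [0.4815 0.2546 0.094 ]
tip [0.4876 0.2536 0.106 ] [0.4817 0.251  0.106 ]
full [ 0.6384 -0.2509  0.076 ] [ 0.6342 -0.2529  0.076 ]
pan [ 0.6103 -0.0287  0.094 ] [ 0.5917 -0.0426  0.094 ]
white [ 0.4546 -0.2493  0.076 ] [ 0.4409 -0.2519  0.076 ]
[[-0.916  0.4   -0.   ]
 [ 0.4    0.916 -0.001]
 [-0.    -0.001 -1.   ]]
```

View pics/w0.png

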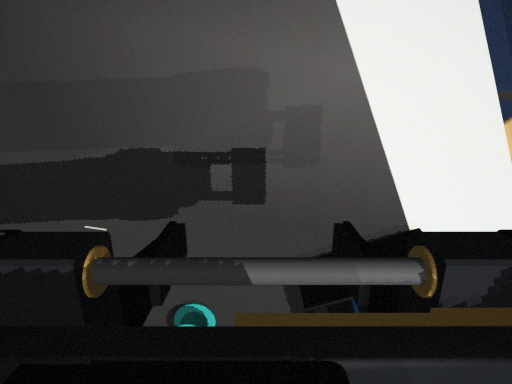

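The wrist view shows mostly bench, with the turquoise look-alike at (195,315). I'll turn the tool square to the world, move to beside the stand and look from there.

>>> apply_moves:
  dp:
    - [0, 0, 0]
    - [0, 0, 0]
    - [0, 0, 0]
  twist:
    - [0, 0, -0.137]
    - [0, 0, -0.137]
    - [0, 0, -0.138]
  fingers: [0, 0, 0]

```text
time: 0.45
position: [0.2601, 0.5954, 0.2221]
tool_rot: [0.009, -3.141, 0.001]
ft_force: [0.8, 0.5, -0.4]
grip_width: 1.0
grip_force: 0.0
```

>>> apply_moves:
  dp:
    - [-0.028, -0.034, -0.004]
    - [-0.028, -0.034, -0.004]
    - [-0.028, -0.034, -0.004]
    - [-0.028, -0.034, -0.004]
    - [-0.028, -0.034, -0.004]
    - [-0.028, -0.034, -0.004]
    - [-0.028, -0.034, -0.004]
    - [-0.028, -0.034, -0.004]
    - [-0.028, -0.034, -0.004]
    - [-0.028, -0.034, -0.004]
  twist:
    - [0, 0, 0]
    - [0, 0, 0]
    - [0, 0, 0]
    - [0, 0, 0]
    - [0, 0, 0]
    - [0, 0, 0]
    - [0, 0, 0]
    - [0, 0, 0]
    - [0, 0, 0]
    - [0, 0, 0]
  fingers: [0, 0, 0, 0, 0, 0, 0, 0, 0, 0]

```text
time: 1.45
position: [0.541, 0.2541, 0.2626]
tool_rot: [0.0, -3.141, -0.0]
ft_force: [0.3, 0.2, -0.6]
grip_width: 1.0
grip_force: 0.0
```

>>> apply_moves:
  dp:
    - [0, 0, 0]
    - [0, 0, 0]
    - [0, 0, 0]
  twist:
    - [0, 0, 0]
    - [0, 0, 0]
    - [0, 0, 0]
  fingers: [0, 0, 0]

```text
time: 1.75
position: [0.5392, 0.2572, 0.2621]
tool_rot: [0.004, -3.14, -0.001]
ft_force: [0.3, 0.2, -0.6]
grip_width: 1.0
grip_force: 0.0
```

```bash
python3 - <<'E'
from h import *
S=cam('scene')
for n,a in [('turq',(349.5,180)),('green',(289,174)),('pink',(331.5,225))]: print(n,onz(S,*a,.076).round(3))
s=ctrl.get_state(); print(s['time'],s['position'],R.from_rotvec(s['tool_rot']).as_matrix().round(3).tolist(),s['joint_positions'].round(2))
save('wrist','pics/w1.png')
E
```

```text
turq [0.445 0.402 0.076]
green [0.338 0.235 0.076]
pink [0.63  0.226 0.076]
1.75 [0.53921797 0.25716806 0.26214216] [[-1.0, -0.002, -0.001], [-0.002, 1.0, 0.001], [0.001, 0.001, -1.0]] [-0.61  0.19  0.15  1.53 -0.03  1.42  1.11]
```

View pics/w1.png

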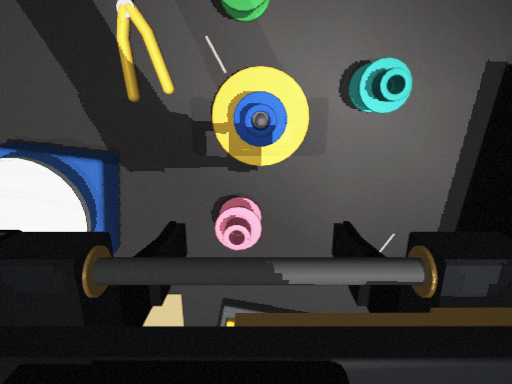

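The wrist view shows the stand disc centred near (260,116), with the spindle tip and collar near (261,119). The pan is partly visible at the left, around (20,220).

```bash
python3 - <<'E'
from h import *
W=cam('wrist'); im=cv2.imread('pics/w1.png')
for n,p,z in [('disc',(260,116),.018),('collar',(260.7,120),.094),('tip',(261,120),.106)]: print(n,onz(W,*p,z).round(4))
hsv=cv2.cvtColor(im,cv2.COLOR_BGR2HSV)
m=cv2.inRange(hsv,(22,150,60),(35,255,255)); m[:60]=0;m[170:]=0;m[:,:205]=0
c=max(cv2.findContours(m,0,1)[0],key=len); e=cv2.fitEllipse(cv2.convexHull(c)); print(e,onz(W,*e[0],.018))
cv2.imwrite('pics/c1.png',cv2.resize(im[80:155,210:310],(800,600),interpolation=cv2.INTER_CUBIC))
E
```

```text
disc [0.4782 0.2585 0.018 ]
collar [0.4797 0.259  0.094 ]
tip [0.4791 0.2592 0.106 ]
((259.97747802734375, 115.38179016113281), (96.7612533569336, 99.53811645507812), 2.647313356399536) [0.47741629 0.25846744 0.018     ]
```

View pics/c1.png

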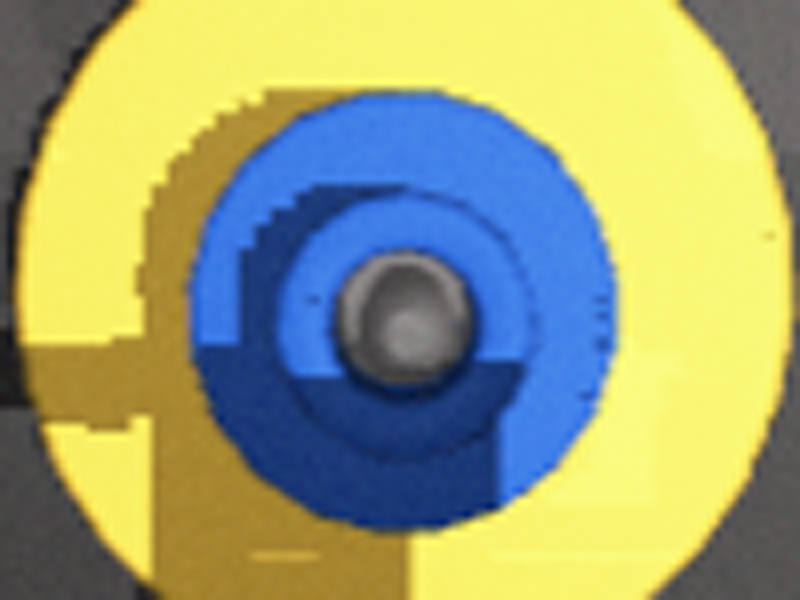

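>>> apply_moves:
  dp:
    - [0.03, 0.001, 0]
    - [0.03, 0.001, 0]
    - [0, 0, 0.03]
    - [0, 0, 0.03]
    - [0, 0, 0.03]
    - [0, 0, 0.03]
    - [0, 0, 0.03]
    - [0, 0, 0.015]
    - [0, 0, 0.01]
    - [0, 0, 0]
  twist:
    - [0, 0, 0]
    - [0, 0, 0]
    - [0, 0, 0]
    - [0, 0, 0]
    - [0, 0, 0]
    - [0, 0, 0]
    - [0, 0, 0]
    - [0, 0, 0]
    - [0, 0, 0]
    - [0, 0, 0]
  fingers: [0, 0, 0, 0, 0, 0, 0, 0, 0, 0]

```text
time: 2.8
position: [0.4795, 0.2581, 0.0869]
tool_rot: [0.002, -3.14, 0.001]
ft_force: [0.1, -0.1, 1.0]
grip_width: 1.0
grip_force: 0.0
```

>>> apply_moves:
  dp:
    - [0, 0, 0.01]
    - [0, 0, 0.005]
    - [0, 0, 0]
  twist:
    - [0, 0, 0]
    - [0, 0, 0]
    - [0, 0, 0]
  fingers: [0, 0, 0]

```text
time: 3.1
position: [0.4801, 0.2576, 0.0723]
tool_rot: [0.0, -3.141, 0.0]
ft_force: [0.0, -0.2, 0.3]
grip_width: 1.001
grip_force: 0.0
```

>>> apply_moves:
  dp:
    - [0, 0, 0]
    - [0, 0, 0]
    - [0, 0, 0]
    - [0, 0, 0]
    - [0, 0, 0]
    - [0, 0, 0]
    - [0, 0, 0]
    - [0, 0, 0]
  twist:
    - [0, 0, 0]
    - [0, 0, 0]
    - [0, 0, 0]
    - [0, 0, 0]
    - [0, 0, 0]
    - [0, 0, 0]
    - [0, 0, 0]
    - [0, 0, 0]
  fingers: [0.3, 0.4, 0.5, 0.55, 0.6, 0.65, 0.7, 0.8]
  newtons: 20

```text
time: 3.9
position: [0.4803, 0.2579, 0.0726]
tool_rot: [-0.001, 3.141, 0.0]
ft_force: [-0.1, 0.3, 0.1]
grip_width: 0.4
grip_force: 20.1
```

>>> apply_moves:
  dp:
    - [0, 0, -0.005]
    - [0, 0, -0.01]
    - [0, 0, -0.015]
    - [0, 0, -0.015]
    - [0, 0, -0.015]
    - [0, 0, -0.015]
    - [0, 0, -0.015]
    - [0, 0, -0.015]
    - [0, 0, -0.015]
    - [0, 0, 0]
  twist:
    - [0, 0, 0]
    - [0, 0, 0]
    - [0, 0, 0]
    - [0, 0, 0]
    - [0, 0, 0]
    - [0, 0, 0]
    - [0, 0, 0]
    - [0, 0, 0]
    - [0, 0, 0]
    - [0, 0, 0]
  fingers: [0.8, 0.8, 0.8, 0.8, 0.8, 0.8, 0.8, 0.8, 0.8, 0.8]

```text
time: 4.9
position: [0.4816, 0.2585, 0.1954]
tool_rot: [-0.0, 3.138, 0.004]
ft_force: [0.8, -0.0, -2.0]
grip_width: 0.395
grip_force: 20.1
```

>>> apply_moves:
  dp:
    - [0, 0, -0.02]
    - [0, 0, -0.02]
    - [0, 0, -0.02]
    - [0, 0, 0]
    - [0, 0, 0]
  twist:
    - [0, 0, 0]
    - [0, 0, 0]
    - [0, 0, 0]
    - [0, 0, 0]
    - [0, 0, 0]
  fingers: [0.8, 0.8, 0.8, 0.8, 0.8]

```text
time: 5.4
position: [0.4801, 0.2576, 0.2518]
tool_rot: [0.0, -3.141, 0.0]
ft_force: [-0.9, 0.6, -2.7]
grip_width: 0.393
grip_force: 20.1
```

```bash
python3 - <<'E'
from h import *
s=ctrl.get_state(); print(s['time'],s['position'],s['ft_force'])
im=save('wrist','pics/w2.png'); a=save('side','pics/d2.png')
cv2.imwrite('pics/m2.png',np.hstack([cv2.imread('pics/w2.png')[:,:400],cv2.resize(cv2.imread('pics/d2.png')[90:250,180:345],(396,384),interpolation=cv2.INTER_CUBIC)]))
E
```

```text
5.4 [0.48010055 0.25758369 0.2517845 ] [-0.87041611  0.55757278 -2.71231207]
```

View pics/m2.png

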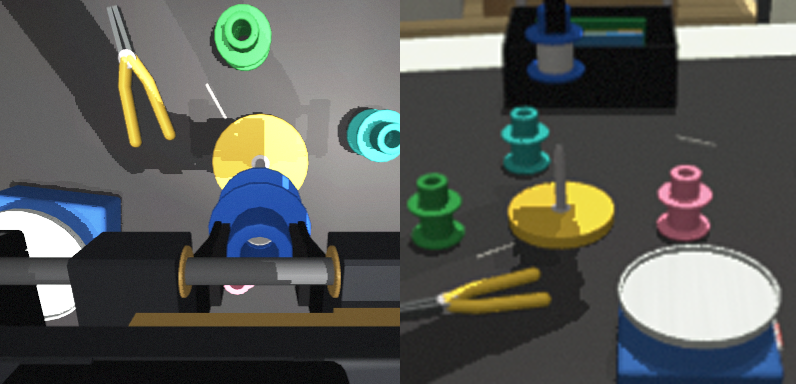

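The part reel is held upright and the spindle is bare. In the side view the pan rim is centred near (304.4,212.3). I'll carry the reel past the pan to take a wrist view of it.

>>> apply_moves:
  dp:
    - [-0.011, -0.015, 0]
    - [-0.022, -0.03, 0]
    - [-0.022, -0.031, 0]
    - [-0.022, -0.031, 0]
    - [-0.022, -0.031, 0]
    - [-0.022, -0.031, 0]
    - [-0.022, -0.031, 0]
    - [-0.022, -0.031, 0]
    - [-0.022, -0.031, 0]
    - [-0.022, -0.031, 0]
  twist:
    - [0, 0, 0]
    - [0, 0, 0]
    - [0, 0, 0]
    - [0, 0, 0]
    - [0, 0, 0]
    - [0, 0, 0]
    - [0, 0, 0]
    - [0, 0, 0]
    - [0, 0, 0]
    - [0, 0, 0]
  fingers: [0.8, 0.8, 0.8, 0.8, 0.8, 0.8, 0.8, 0.8, 0.8, 0.8]

```text
time: 6.5
position: [0.6895, -0.0364, 0.2506]
tool_rot: [0.001, -3.139, -0.0]
ft_force: [-0.6, 0.3, -1.8]
grip_width: 0.396
grip_force: 20.1
```

>>> apply_moves:
  dp:
    - [-0.005, -0.007, 0]
    - [0, 0, 0]
    - [0, 0, 0]
    - [0, 0, 0]
  twist:
    - [0, 0, 0]
    - [0, 0, 0]
    - [0, 0, 0]
    - [0, 0, 0]
  fingers: [0.8, 0.8, 0.8, 0.8]

```text
time: 6.9
position: [0.6938, -0.0398, 0.2522]
tool_rot: [0.005, -3.141, -0.002]
ft_force: [0.5, 0.7, -1.7]
grip_width: 0.396
grip_force: 19.9
```

```bash
python3 - <<'E'
from h import *
s=ctrl.get_state(); print(s['time'],s['position'],s['ft_force'])
W=cam('wrist'); save('wrist','pics/w3.png'); im=cv2.imread('pics/w3.png')
# overlay guess of rim for two candidates
D=cam('side'); c0=onz(D,304.4,212.3,.094); print(c0)
import pickle; pickle.dump(W,open('W3.pkl','wb'))
for t in np.linspace(0,6.28,60):
    u,v=proj(W,c0+.075*np.array([np.cos(t),np.sin(t),0])); 
    if 0<u<511 and 0<v<383: im[int(round(v)),int(round(u))]=(0,0,255)
cv2.imwrite('pics/m3.png',cv2.resize(im[0:300,56:456],(800,600),interpolation=cv2.INTER_NEAREST))
E
```

```text
6.9 [ 0.69379539 -0.03975423  0.25223821] [ 0.46040628  0.73112894 -1.73640484]
[ 0.59465484 -0.03114317  0.094     ]
```

View pics/m3.png

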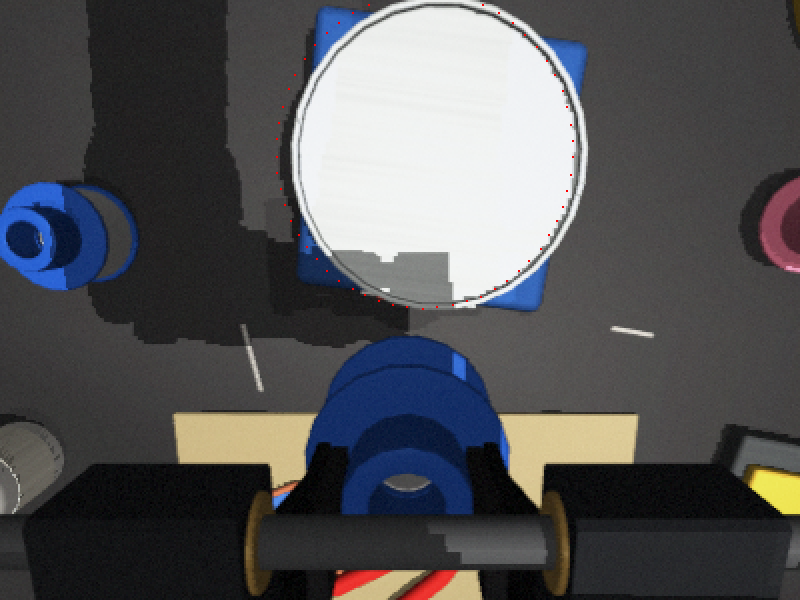

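The pan rim spans x 291–588 and y −1–309 in this crop, which puts its centre at raw pixel (275.8,77). The full reel's collar top is at raw pixel (69.5,119).

```bash
python3 - <<'E'
from h import *
import pickle; W=pickle.load(open('W3.pkl','rb'))
c0=onz(W,275.8,77,.094); print('pan',c0,'full',onz(W,69.5,119,.076))
p=np.array([proj(W,c0+.075*np.array([np.cos(t),np.sin(t),0])) for t in np.linspace(0,6.28,100)]); print((p.min(0)-[56,0])*2,(p.max(0)-[56,0])*2)
E
```

```text
pan [ 0.59152803 -0.02308286  0.094     ] full [ 0.63420426 -0.25002917  0.076     ]
[291.12485561 -15.29732708] [588.26583697 301.90642764]
```

>>> apply_moves:
  dp:
    - [0.025, 0.004, 0]
    - [0.025, 0.004, 0]
    - [0.025, 0.004, 0]
    - [0.024, 0.004, 0]
    - [0, 0, 0.02]
    - [0, 0, 0.025]
    - [0, 0, 0.025]
    - [0, 0, 0.02]
    - [0, 0, 0.008]
    - [0, 0, 0]
  twist:
    - [0, 0, 0]
    - [0, 0, 0]
    - [0, 0, 0]
    - [0, 0, 0]
    - [0, 0, 0]
    - [0, 0, 0]
    - [0, 0, 0]
    - [0, 0, 0]
    - [0, 0, 0]
    - [0, 0, 0]
  fingers: [0.8, 0.8, 0.8, 0.8, 0.8, 0.8, 0.8, 0.8, 0.8, 0.8]

```text
time: 7.95
position: [0.5944, -0.0253, 0.1538]
tool_rot: [0.003, -3.14, -0.0]
ft_force: [0.9, 0.3, -1.6]
grip_width: 0.395
grip_force: 20.0
```

>>> apply_moves:
  dp:
    - [0, 0, 0.003]
    - [0, 0, 0.002]
    - [0, 0, 0.002]
    - [0, 0, 0.002]
    - [0, 0, 0]
    - [0, 0, 0]
  twist:
    - [0, 0, 0]
    - [0, 0, 0]
    - [0, 0, 0]
    - [0, 0, 0]
    - [0, 0, 0]
    - [0, 0, 0]
  fingers: [0.8, 0.8, 0.8, 0.8, 0.8, 0.8]

```text
time: 8.55
position: [0.5954, -0.0263, 0.1456]
tool_rot: [-0.0, 3.141, 0.0]
ft_force: [-0.1, 0.5, -0.3]
grip_width: 0.391
grip_force: 20.0
```

>>> apply_moves:
  dp:
    - [0, 0, 0.002]
    - [0, 0, 0]
    - [0, 0, 0.001]
    - [0, 0, 0]
    - [0, 0, 0]
  twist:
    - [0, 0, 0]
    - [0, 0, 0]
    - [0, 0, 0]
    - [0, 0, 0]
    - [0, 0, 0]
  fingers: [0.8, 0.8, 0.8, 0.8, 0.8]

```text
time: 9.05
position: [0.5954, -0.0263, 0.1428]
tool_rot: [-0.0, 3.141, 0.0]
ft_force: [0.5, 0.6, -0.9]
grip_width: 0.396
grip_force: 20.0
```

>>> apply_moves:
  dp:
    - [0, 0, 0.001]
    - [0, 0, 0]
    - [0, 0, 0.001]
    - [0, 0, 0]
    - [0, 0, 0]
  twist:
    - [0, 0, 0]
    - [0, 0, 0]
    - [0, 0, 0]
    - [0, 0, 0]
    - [0, 0, 0]
  fingers: [0.8, 0.8, 0.8, 0.8, 0.8]

```text
time: 9.55
position: [0.5955, -0.0262, 0.1407]
tool_rot: [-0.0, 3.141, 0.0]
ft_force: [-0.0, -0.2, -0.1]
grip_width: 0.398
grip_force: 20.0
```

>>> apply_moves:
  dp:
    - [0, 0, 0.001]
    - [0, 0, 0]
    - [0, 0, 0]
    - [0, 0, 0]
    - [0, 0, 0]
    - [0, 0, 0]
    - [0, 0, 0]
  twist:
    - [0, 0, 0]
    - [0, 0, 0]
    - [0, 0, 0]
    - [0, 0, 0]
    - [0, 0, 0]
    - [0, 0, 0]
    - [0, 0, 0]
  fingers: [0.8, 0.8, 0.55, 0.5, 0.4, 0.2, 0.0]

```text
time: 10.25
position: [0.5953, -0.0263, 0.1395]
tool_rot: [0.0, -3.142, -0.0]
ft_force: [0.0, 0.4, 0.3]
grip_width: 0.688
grip_force: 0.0
```

>>> apply_moves:
  dp:
    - [0, 0, 0]
    - [0, 0, -0.005]
    - [0, 0, -0.015]
    - [0, 0, -0.02]
    - [0, 0, -0.02]
    - [0, 0, -0.03]
    - [0, 0, -0.03]
    - [0, 0, 0]
  twist:
    - [0, 0, 0]
    - [0, 0, 0]
    - [0, 0, 0]
    - [0, 0, 0]
    - [0, 0, 0]
    - [0, 0, 0]
    - [0, 0, 0]
    - [0, 0, 0]
  fingers: [0, 0, 0, 0, 0, 0, 0, 0]

```text
time: 11.05
position: [0.598, -0.0266, 0.2661]
tool_rot: [-0.0, 3.132, 0.001]
ft_force: [-0.1, -0.2, -0.1]
grip_width: 1.003
grip_force: 0.0
```

>>> apply_moves:
  dp:
    - [-0.01, -0.022, 0]
    - [-0.016, -0.036, 0.003]
    - [-0.016, -0.036, 0.003]
    - [-0.016, -0.036, 0.003]
    - [-0.016, -0.036, 0.003]
    - [-0.016, -0.036, 0.003]
    - [-0.009, -0.024, 0]
    - [0, 0, 0]
    - [0, 0, 0]
    - [0, 0, 0]
  twist:
    - [0, 0, 0]
    - [0, 0, 0]
    - [0, 0, 0]
    - [0, 0, 0]
    - [0, 0, 0]
    - [0, 0, 0]
    - [0, 0, 0]
    - [0, 0, 0]
    - [0, 0, 0]
    - [0, 0, 0]
  fingers: [0, 0, 0, 0, 0, 0, 0, 0, 0, 0]

```text
time: 12.05
position: [0.6947, -0.2504, 0.245]
tool_rot: [-0.003, 3.141, 0.002]
ft_force: [-0.4, 0.0, 0.0]
grip_width: 0.998
grip_force: 0.0
```

```bash
python3 - <<'E'
from h import *
import pickle
s=ctrl.get_state(); print(s['time'],s['position'],s['joint_positions'].round(2))
W=cam('wrist'); pickle.dump(W,open('W4.pkl','wb')); save('wrist','pics/w4.png'); save('side','pics/d4.png')
a=cv2.imread('pics/w4.png');b=cv2.imread('pics/d4.png');print(proj(W,[.635,-.25,.076]))
x,y=[int(round(t)) for t in proj(W,[.635,-.25,.076])]
x0,y0=x-25,max(y-37,0); print(x0,y0)
cv2.imwrite('pics/m4.png',np.hstack([cv2.resize(a[y0:y0+75,x0:x0+50],(400,600),interpolation=cv2.INTER_CUBIC),cv2.resize(b[130:250,260:340],(400,600),interpolation=cv2.INTER_CUBIC)]))
E
```

```text
12.05 [ 0.69467947 -0.25040905  0.24497048] [ 0.03  0.53  0.44  1.17 -0.22  1.49  2.01]
(np.float64(259.5280787997019), np.float64(119.42091828984562))
235 82
```

View pics/m4.png

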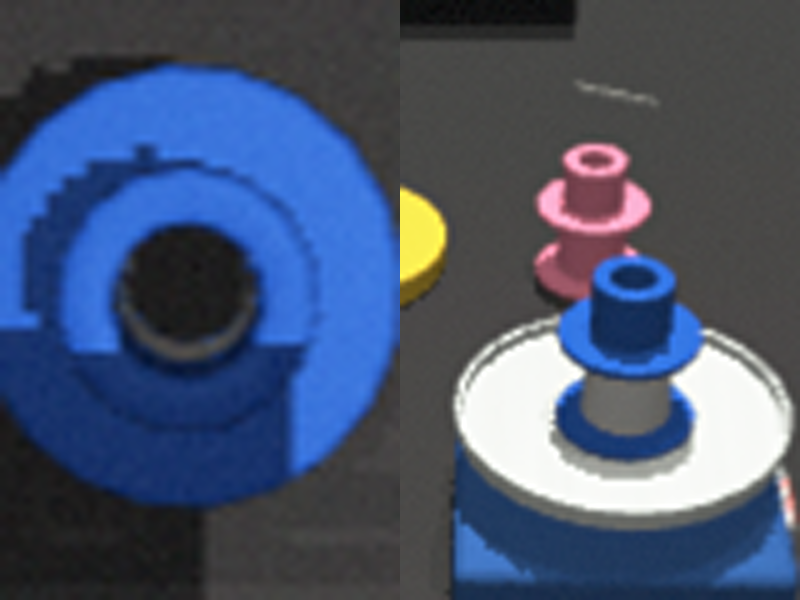

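```bash
python3 - <<'E'
from h import *
import pickle; W=pickle.load(open('W4.pkl','rb'))
print(onz(W,258.4,118.9,.076))
E
```

```text
[ 0.63445193 -0.2512241   0.076     ]
```

The left half shows the full reel's collar centred at raw pixel (258.4,118.9). The right half shows the part reel upright and central on the pan. Next is the full reel.

>>> apply_moves:
  dp:
    - [0.03, -0.001, 0]
    - [0.03, 0, 0]
    - [0, 0, 0.03]
    - [0, 0, 0.03]
    - [0, 0, 0.03]
    - [0, 0, 0.03]
    - [0, 0, 0.03]
    - [0, 0, 0.016]
    - [0, 0, 0.01]
    - [0, 0, 0]
  twist:
    - [0, 0, 0]
    - [0, 0, 0]
    - [0, 0, 0]
    - [0, 0, 0]
    - [0, 0, 0]
    - [0, 0, 0]
    - [0, 0, 0]
    - [0, 0, 0]
    - [0, 0, 0]
    - [0, 0, 0]
  fingers: [0, 0, 0, 0, 0, 0, 0, 0, 0, 0]

```text
time: 13.15
position: [0.6341, -0.2525, 0.0679]
tool_rot: [0.001, -3.14, -0.001]
ft_force: [0.3, 0.6, -0.2]
grip_width: 1.004
grip_force: 0.0
```

>>> apply_moves:
  dp:
    - [0, 0, 0.01]
    - [0, 0, 0.004]
    - [0, 0, 0]
  twist:
    - [0, 0, 0]
    - [0, 0, 0]
    - [0, 0, 0]
  fingers: [0, 0, 0]

```text
time: 13.45
position: [0.6343, -0.2532, 0.0544]
tool_rot: [0.0, -3.141, -0.0]
ft_force: [-0.7, -0.6, 0.4]
grip_width: 1.001
grip_force: 0.0
```

>>> apply_moves:
  dp:
    - [0, 0, 0]
    - [0, 0, 0]
    - [0, 0, 0]
    - [0, 0, 0]
    - [0, 0, 0]
    - [0, 0, 0]
    - [0, 0, 0]
    - [0, 0, 0]
  twist:
    - [0, 0, 0]
    - [0, 0, 0]
    - [0, 0, 0]
    - [0, 0, 0]
    - [0, 0, 0]
    - [0, 0, 0]
    - [0, 0, 0]
    - [0, 0, 0]
  fingers: [0.3, 0.4, 0.5, 0.55, 0.6, 0.65, 0.7, 0.8]
  newtons: 30

```text
time: 14.25
position: [0.6345, -0.2524, 0.0546]
tool_rot: [0.001, -3.141, -0.002]
ft_force: [-0.8, 1.6, 1.0]
grip_width: 0.408
grip_force: 30.4
```

>>> apply_moves:
  dp:
    - [0, 0, -0.005]
    - [0, 0, -0.015]
    - [0, 0, -0.025]
    - [0, 0, -0.03]
    - [0, 0, -0.03]
    - [0, 0, -0.03]
    - [0, 0, -0.03]
    - [0, 0, -0.025]
    - [0, 0, -0.01]
    - [0, 0, 0]
  twist:
    - [0, 0, 0]
    - [0, 0, 0]
    - [0, 0, 0]
    - [0, 0, 0]
    - [0, 0, 0]
    - [0, 0, 0]
    - [0, 0, 0]
    - [0, 0, 0]
    - [0, 0, 0]
    - [0, 0, 0]
  fingers: [0.8, 0.8, 0.8, 0.8, 0.8, 0.8, 0.8, 0.8, 0.8, 0.8]

```text
time: 15.25
position: [0.6349, -0.254, 0.2567]
tool_rot: [0.0, 3.138, -0.002]
ft_force: [1.0, 0.2, -3.7]
grip_width: 0.408
grip_force: 30.3
```

>>> apply_moves:
  dp:
    - [0.006, 0.02, 0]
    - [0.01, 0.033, 0]
    - [0.01, 0.033, 0]
    - [0.01, 0.033, 0]
    - [0.01, 0.033, 0]
    - [0.01, 0.033, 0]
    - [0.01, 0.033, 0]
    - [0.01, 0.033, 0]
    - [0.01, 0.033, 0]
    - [0.01, 0.033, 0]
  twist:
    - [0, 0, 0]
    - [0, 0, 0]
    - [0, 0, 0]
    - [0, 0, 0]
    - [0, 0, 0]
    - [0, 0, 0]
    - [0, 0, 0]
    - [0, 0, 0]
    - [0, 0, 0]
    - [0, 0, 0]
  fingers: [0.8, 0.8, 0.8, 0.8, 0.8, 0.8, 0.8, 0.8, 0.8, 0.8]

```text
time: 16.25
position: [0.5367, 0.0648, 0.2527]
tool_rot: [0.0, -3.139, 0.001]
ft_force: [0.4, -0.4, -3.6]
grip_width: 0.411
grip_force: 30.3
```

>>> apply_moves:
  dp:
    - [0.01, 0.033, 0]
    - [0.01, 0.033, 0]
    - [0.01, 0.033, 0]
    - [0.01, 0.033, 0]
    - [0.01, 0.033, 0]
    - [0.006, 0.02, 0]
    - [0, 0, 0]
    - [0, 0, 0]
    - [0, 0, 0]
  twist:
    - [0, 0, 0]
    - [0, 0, 0]
    - [0, 0, 0]
    - [0, 0, 0]
    - [0, 0, 0]
    - [0, 0, 0]
    - [0, 0, 0]
    - [0, 0, 0]
    - [0, 0, 0]
  fingers: [0.8, 0.8, 0.8, 0.8, 0.8, 0.8, 0.8, 0.8, 0.8]

```text
time: 17.15
position: [0.4824, 0.247, 0.2536]
tool_rot: [-0.003, -3.141, 0.003]
ft_force: [0.4, -0.0, -2.5]
grip_width: 0.41
grip_force: 30.3
```

>>> apply_moves:
  dp:
    - [0.002, 0.006, 0]
    - [0.002, 0.0055, 0]
    - [0, 0, 0.02]
    - [0, 0, 0.03]
    - [0, 0, 0.02]
    - [0, 0, 0.01]
    - [0, 0, 0.005]
    - [0, 0, 0]
    - [0, 0, 0]
    - [0, 0, 0]
  twist:
    - [0, 0, 0]
    - [0, 0, 0]
    - [0, 0, 0]
    - [0, 0, 0]
    - [0, 0, 0]
    - [0, 0, 0]
    - [0, 0, 0]
    - [0, 0, 0]
    - [0, 0, 0]
    - [0, 0, 0]
  fingers: [0.8, 0.8, 0.8, 0.8, 0.8, 0.8, 0.8, 0.8, 0.8, 0.8]

```text
time: 18.15
position: [0.479, 0.2607, 0.1708]
tool_rot: [-0.0, 3.14, 0.002]
ft_force: [1.2, -0.3, -3.6]
grip_width: 0.408
grip_force: 30.3
```

```bash
python3 - <<'E'
from h import *
s=ctrl.get_state(); print(s['time'],s['position'])
save('scene','pics/s5.png'); save('side','pics/d5.png')
a=cv2.imread('pics/s5.png');b=cv2.imread('pics/d5.png')
f=lambda i,x,y:cv2.resize(i[y:y+75,x:x+50],(400,600),interpolation=cv2.INTER_CUBIC)
cv2.imwrite('pics/m5.png',np.hstack([f(a,292,155),f(b,221,118)]))
P=np.array([.4785,.2585,0])
for n in('scene','side'):
    C=cam(n); print(n,[np.round(proj(C,P+[0,0,z]),1) for z in (.02,.106,.113)], np.round(proj(C,P+[.005,0,.113]),1),np.round(proj(C,P+[0,.005,.113]),1))
E
```

```text
18.15 [0.4789671  0.26067524 0.17082658]
scene [array([314.3, 209.5]), array([316.6, 186.5]), array([316.7, 184.6])] [317.5 185.4] [318.2 184.3]
side [array([246. , 175.8]), array([245.1, 149.6]), array([245. , 147.4])] [246.8 147.3] [245.  146.6]
```

View pics/m5.png

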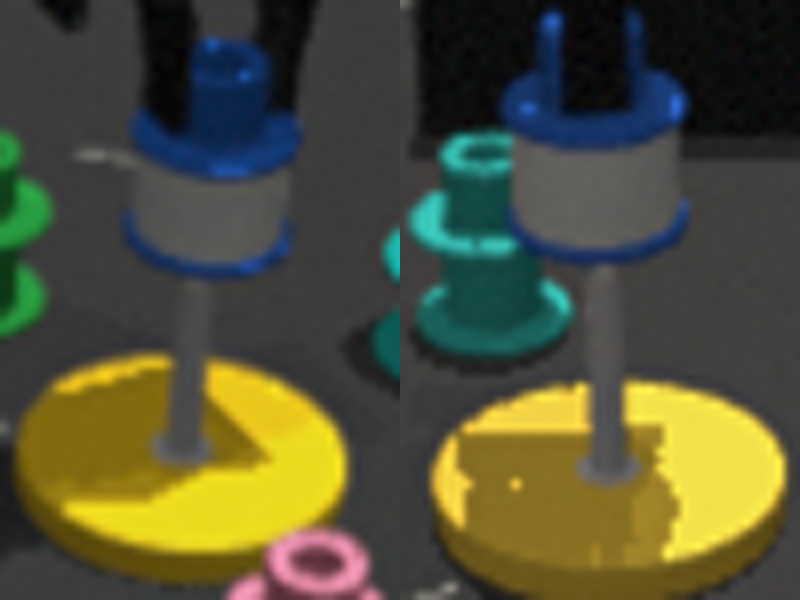

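The scene view shows the reel's bottom at x 207 against about 200 for the spindle. The side view shows 598 against about 601. The corrections are −2.5 mm in y and +1 mm in x, then I'll feel the way down.

>>> apply_moves:
  dp:
    - [-0.001, -0.0025, 0]
    - [0, 0, 0.005]
    - [0, 0, 0.004]
    - [0, 0, 0.004]
    - [0, 0, 0.004]
    - [0, 0, 0.003]
    - [0, 0, 0]
    - [0, 0, 0]
  twist:
    - [0, 0, 0]
    - [0, 0, 0]
    - [0, 0, 0]
    - [0, 0, 0]
    - [0, 0, 0]
    - [0, 0, 0]
    - [0, 0, 0]
    - [0, 0, 0]
  fingers: [0.8, 0.8, 0.8, 0.8, 0.8, 0.8, 0.8, 0.8]

```text
time: 19.05
position: [0.4793, 0.2578, 0.1495]
tool_rot: [0.0, -3.142, -0.0]
ft_force: [0.1, 0.2, -4.1]
grip_width: 0.409
grip_force: 30.3
```

>>> apply_moves:
  dp:
    - [0, 0, 0.004]
    - [0, 0, 0.004]
    - [0, 0, 0.004]
    - [0, 0, 0.004]
    - [0, 0, 0]
    - [0, 0, 0]
  twist:
    - [0, 0, 0]
    - [0, 0, 0]
    - [0, 0, 0]
    - [0, 0, 0]
    - [0, 0, 0]
    - [0, 0, 0]
  fingers: [0.8, 0.8, 0.8, 0.8, 0.8, 0.8]

```text
time: 19.65
position: [0.4792, 0.2577, 0.1334]
tool_rot: [0.0, -3.141, 0.0]
ft_force: [-0.7, 0.8, -3.4]
grip_width: 0.409
grip_force: 30.3
```

>>> apply_moves:
  dp:
    - [0, 0, 0.006]
    - [0, 0, 0.006]
    - [0, 0, 0.006]
    - [0, 0, 0.006]
    - [0, 0, 0.006]
    - [0, 0, 0.006]
    - [0, 0, 0.006]
    - [0, 0, 0.004]
    - [0, 0, 0]
    - [0, 0, 0]
  twist:
    - [0, 0, 0]
    - [0, 0, 0]
    - [0, 0, 0]
    - [0, 0, 0]
    - [0, 0, 0]
    - [0, 0, 0]
    - [0, 0, 0]
    - [0, 0, 0]
    - [0, 0, 0]
    - [0, 0, 0]
  fingers: [0.8, 0.8, 0.8, 0.8, 0.8, 0.8, 0.8, 0.8, 0.8, 0.8]

```text
time: 20.65
position: [0.4794, 0.2578, 0.0876]
tool_rot: [-0.0, 3.141, 0.0]
ft_force: [-0.1, -0.2, -2.8]
grip_width: 0.407
grip_force: 30.3
```

>>> apply_moves:
  dp:
    - [0, 0, 0.004]
    - [0, 0, 0.003]
    - [0, 0, 0.003]
    - [0, 0, 0.001]
    - [0, 0, 0]
    - [0, 0, 0]
  twist:
    - [0, 0, 0]
    - [0, 0, 0]
    - [0, 0, 0]
    - [0, 0, 0]
    - [0, 0, 0]
    - [0, 0, 0]
  fingers: [0.8, 0.8, 0.8, 0.8, 0.8, 0.8]

```text
time: 21.25
position: [0.4793, 0.2578, 0.0766]
tool_rot: [-0.0, 3.141, 0.0]
ft_force: [0.0, 0.1, -3.8]
grip_width: 0.407
grip_force: 30.3
```

>>> apply_moves:
  dp:
    - [0, 0, 0.001]
    - [0, 0, 0.001]
    - [0, 0, 0.001]
    - [0, 0, 0]
    - [0, 0, 0]
  twist:
    - [0, 0, 0]
    - [0, 0, 0]
    - [0, 0, 0]
    - [0, 0, 0]
    - [0, 0, 0]
  fingers: [0.8, 0.8, 0.8, 0.8, 0.8]

```text
time: 21.75
position: [0.4793, 0.2577, 0.0735]
tool_rot: [-0.0, 3.142, 0.0]
ft_force: [0.1, -0.5, -3.1]
grip_width: 0.408
grip_force: 30.3
```

>>> apply_moves:
  dp:
    - [0, 0, 0.001]
    - [0, 0, 0]
    - [0, 0, 0.001]
    - [0, 0, 0]
    - [0, 0, 0]
  twist:
    - [0, 0, 0]
    - [0, 0, 0]
    - [0, 0, 0]
    - [0, 0, 0]
    - [0, 0, 0]
  fingers: [0.8, 0.8, 0.8, 0.8, 0.8]

```text
time: 22.25
position: [0.4795, 0.258, 0.0724]
tool_rot: [-0.001, 3.141, 0.001]
ft_force: [-1.5, -0.3, 5.0]
grip_width: 0.406
grip_force: 30.4
```

Contact is confirmed: the vertical force went from −3 to +5 N at the seated height. I'll release and retreat.

>>> apply_moves:
  dp:
    - [0, 0, -0.0005]
    - [0, 0, 0]
    - [0, 0, 0]
    - [0, 0, 0]
    - [0, 0, 0]
    - [0, 0, 0]
    - [0, 0, 0]
    - [0, 0, 0]
  twist:
    - [0, 0, 0]
    - [0, 0, 0]
    - [0, 0, 0]
    - [0, 0, 0]
    - [0, 0, 0]
    - [0, 0, 0]
    - [0, 0, 0]
    - [0, 0, 0]
  fingers: [0.55, 0.5, 0.4, 0.3, 0.2, 0.1, 0, 0]

```text
time: 23.05
position: [0.4793, 0.2577, 0.072]
tool_rot: [-0.0, 3.142, 0.0]
ft_force: [-0.4, -0.7, 0.9]
grip_width: 0.945
grip_force: 0.0
```

>>> apply_moves:
  dp:
    - [0, 0, 0]
    - [0, 0, -0.01]
    - [0, 0, -0.02]
    - [0, 0, -0.03]
    - [0, 0, -0.04]
    - [0, 0, -0.04]
    - [0, 0, -0.04]
    - [0, 0, -0.02]
    - [0, 0, 0]
    - [0, 0, 0]
  twist:
    - [0, 0, 0]
    - [0, 0, 0]
    - [0, 0, 0]
    - [0, 0, 0]
    - [0, 0, 0]
    - [0, 0, 0]
    - [0, 0, 0]
    - [0, 0, 0]
    - [0, 0, 0]
    - [0, 0, 0]
  fingers: [0, 0, 0, 0, 0, 0, 0, 0, 0, 0]

```text
time: 24.05
position: [0.4792, 0.2577, 0.2724]
tool_rot: [-0.0, 3.141, 0.001]
ft_force: [0.7, 0.8, -1.0]
grip_width: 1.004
grip_force: 0.0
```

```bash
python3 - <<'E'
from h import *
s=ctrl.get_state(); print(s['time'],s['position'],s['ft_force'])
a=cv2.imread('pics/s0.png'); save('scene','pics/s6.png'); b=cv2.imread('pics/s6.png')
# numeric check: stand region vs start (a seated reel should match except winding), and pan reel
def bb(i,x,y,w,h):
    m=cv2.inRange(cv2.cvtColor(i[y:y+h,x:x+w],cv2.COLOR_BGR2HSV),(105,120,50),(125,255,255)); p=cv2.findNonZero(m); return cv2.boundingRect(p),len(p)
print(bb(a,295,180,45,40),bb(b,295,180,45,40))
d0=cv2.imread('pics/d0.png'); save('side','pics/d6.png'); d=cv2.imread('pics/d6.png'); d4=cv2.imread('pics/d4.png')
print(bb(d0,225,145,45,45),bb(d,225,145,45,45)); print('pan',bb(d4,285,175,40,50),bb(d,285,175,40,50), cv2.absdiff(d4,d)[175:225,285:325].mean())
E
```

```text
24.05 [0.47924094 0.25767247 0.27242122] [ 0.74094686  0.81360277 -1.0455985 ]
((10, 8, 22, 28), 315) ((10, 8, 21, 28), 259)
((10, 6, 23, 31), 355) ((10, 6, 23, 31), 292)
pan ((6, 6, 30, 41), 689) ((6, 6, 30, 41), 690) 9.638333333333334
```

The outline of the reel on the stand matches the starting one to within a pixel, so it's fully seated. The part reel on the pan hasn't moved.

```bash
python3 -c "
from bench import ctrl
print(ctrl.close_job())"
```

```text
the job is handed in; nothing more can be done
None
```

I handed the job in at about 24 s of the 69 s allowed: the part-used reel is released and upright near the middle of the pan, the full reel is seated on the spindle, and I never touched the white reel; no verdict came back.

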